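Close up the keyed sample canister on the bench rotator

ROBOT

A 6-joint arm with a two-finger parallel gripper is mounted at the origin on the work surface. World frame = base frame: x ahead of the robot, y to its left, z up, the work surface at z = 0. Lengths are in mm, angles in rad, forces in N, time in s.
With the tool pointing down it reaches from about 275 to 825 mm from the base axis. Payload 4.9 kg.
Tool frame: the origin (TCP) lies at the very end of the fingers, on their centre line; the grasp point (between the pads) lies 19 mm behind it; z points along the fingers, y is the direction in which the jaws open and shut (so a half turn about z gives the same grasp; the last joint's range is limited). The gripper opens to 85 mm and grips with 20 to 120 N. Pads are 22 mm wide; open, the fingers measure 114 mm over their backs; the gripper's body (76 mm by 85 mm) begins 54 mm behind the grasp point. The pads swing forward as they close: fully open they stand 13 mm farther back than shut.
Start: joints at [-1.281, 0.326, -0.193, 1.052, 0, 1.437], TCP at [226.188, -501.356, 231.281] pointing down, gripper open.
Joint ranges: [-2.65, 2.65], [-0.97, 1.79], [-1.3, 1.35], [-1.93, 2.1], [-1.47, 1.37], [-3.14, 3.14]. Speed limits (rad/s): [2.57, 2.57, 3.14, 3.14, 3.14, 3.14].

INTERFACE

Orientations are given as [roll, pitch, yaw] about the fixed x, y, z axes, in that order (R = Rz(yaw) Ry(pitch) Rx(roll)).
In Python, from bench import bot, solve_ik, imaging gives the robot as it stands. Calls block until the motion is done:
- bot.move_ptp(position, orientation): joint-space move of the TCP to a pose.
- bot.movel(position, rot=None, max_speed=150, threshold=None): straight line of the TCP; rot=None keeps the orientation; max_speed is the mean speed in mm/s. With threshold (N) it stops when the force on the tool has changed by that much, and returns True; else False.
- bot.move_j(angles): joint-space move.
- bot.grip(opening, effort=None): opening from 0.0 (shut) to 1.0 (fully open); effort is the grip in N (None keeps the last); returns when the fingers have stopped.
- bot.dwell(seconds).
- solve_ik(position, orientation): joint angles nearest the present ones, or None.
- bot.get_state(): the state.
- imaging.capture(name): name is "side" or "top" or "wrist"; returns the picture (480x640x3 uint8, blue, green, red); there is no depth.
- imaging.camera_model(name): a dict with "K" (3x3 intrinsics, pixels), "k1" (the pictures are not rectified: a ray, as slopes to the right and down, at radius r is drawn at 1 + k1 r^2 times it, then the intrinsics apply), "position" and "rotation" of the camera in the world. Camera axes: x right, y up, looking along -z (the intrinsics and any distortion apply to the point x, -y, -z); pixel columns grow to the right and rows downward; lengths in mm; the calibration is good to about 2 mm. A picture is of the moment at which its call begins: read the wrist's pose just before it. camera_model takes no time and is no camera call; for the wrist camera it gives the pose at the moment of the call.
A pose or a line that the arm cannot do raises bot.IKError and nothing moves.
- bot.sign_off(): hands the job in, once; it reports no verdict.
The state is a dict: "t": time; "qpos": joint angles; "joint_velocities": joint speeds; "effort": joint torques, N m; "tcp_pos": TCP position; "orientation": TCP orientation; "contact_force": force on the tool from outside, world axes, zero at the start; "wrist_torque": the same for the moment, N m; "opening": opening from 0.0 (shut) to 1.0 (fully open).
Only numpy, scipy, OpenCV 4.12 (cv2) and the standard library are available. Lean on these libraries where they do the work, as an engineer would, in place of code of your own. Each camera call takes 0.05 s, during which the arm holds its last target.

TASK

Finish building the sample canister on the bench rotator: set the open collar with the lugs upright onto the notched base section, turning it until every lug drops fully home into its matching notch and the rims meet, let go of it, and then set the cover mouth-down onto the collar in the same way. The platter under the base section may stand turned either way, so look or feel for its notches; the wide lug fits only the wide notch. Leave the canister closed and level, and leave everything else standing where it is, including the plain ring without lugs.

Things in the scene. Friction and masses are not known exactly. Their poses are not given: they have to be found in the camera images.
- rotator: round white bench rotator, 128 mm across, fixed; origin on its axis at bench level, control panel towards its own -x. Its dark platter (104 mm across, top 60 mm above the bench) carries the canister's pale base section. The platter is stiff (0.8 N m to turn) and stays where it is; its angle is not reported: the wide notch lies on this body's +x side, give or take up to 0.45 rad (26 degrees)
- base_rim (a point): centre of the upper rim of the base section, on the rotator's axis, 92 mm above the bench; axes as the rotator's, not the platter's. The section is a round open cup, outer diameter 56 mm, wall 4 mm. Three notches 8 mm deep cut down through the rim and wall: one wide (18 mm), two narrow (11 mm) at 120 and 240 degrees from it
- collar_center (a point): centre of the collar, on its axis, 20 mm above its lower rim (26 mm above the lug tips) and 20 mm below its upper rim. It starts upright on its lugs on the bench. Grip it from outside across two flats, at mid height or a little above. Seated home, this point is 112 mm above the bench; with its lugs resting on the rim beside the notches, 118 mm
- collar: the collar, a loose pale plastic ring, about 0.12 kg, 60 mm outside, 48 inside, of twelve flats with middles at 0, 30, 60.. degrees; z up, origin at lug-tip level. Three round-nosed lugs 6 mm deep under the lower rim, 26 mm from the axis: a wide one (15 mm) at own +x, narrow ones (8 mm) at +-120 degrees. Upper rim notched like the base section's, the wide notch above the wide lug
- cover_center (a point): centre of the cover, on its axis, 33 mm above its lower rim (39 mm above the lug tips). Its flat top is 1 mm above this point and carries an upright bar handle 44 mm long (own x), 14 mm thick (own y), 32 mm tall, to be gripped across its thickness. Seated home on the seated collar this point is 165 mm above the bench, 53 mm above the collar's
- cover: the cover, a loose pale plastic cup, about 0.14 kg, 60 mm across, closed on top; it starts mouth-down, standing on its lugs on the bench; z up, origin at lug-tip level. Three lugs under its rim, the same as the collar's: the wide one at own +x, marked by a small upright rib outside, narrow ones at +-120 degrees
- plain_ring_center (a point): bystander: centre of a plain pale ring, 60 mm across, 26 mm tall, without lugs or notches
- beaker: bystander: glass beaker, 56 mm across, 70 mm tall; origin under its centre
- jar: bystander: small amber jar, 34 mm across, 50 mm tall; origin under its centre
- dish: bystander: shallow glass dish, 90 mm across, 18 mm tall; origin under its centre
- tip_box: bystander: blue pipette-tip box 85 x 120 x 60 mm; origin under its centre
- amber_bottle: bystander: amber bottle with blue cap, 70 mm across, 140 mm tall; origin under its centre
- paper_roll: bystander: standing paper roll, 104 mm across, 100 mm tall; origin under its centre
Not all that is in view belongs to the job. Leave any red look-alike of the rotator alone.

How it is judged (in metres and radians):
On the way:
1. the collar is home on the base section, its rim on the rim below, level and let go (horizontal distance between collar_center and rotator below 0.004 m and z of collar_center in the frame of rotator between 0.109 and 0.1142 m and angle between collar_center's own z axis and vertical below 0.04 rad and contact force between the fingers and collar below 0.1 N), for 0.2 s.
At the end, for the whole second after the job is handed in: Collar home on the base section (on axis within 4 mm, its point 109 to 114.2 mm above the bench) and cover home mouth-down on it (axes within 4 mm, its point 161 to 167.5 mm up), both within 0.04 rad of upright, released and at rest (under 20 mm/s) (horizontal distance between collar_center and rotator below 0.004 m and z of collar_center in the frame of rotator between 0.109 and 0.1142 m and angle between each of collar_center, cover_center's own z axis and vertical below 0.04 rad and horizontal distance between cover_center and collar_center below 0.004 m and z of cover_center in the frame of rotator between 0.161 and 0.1675 m and linear speed of each of collar, cover below 0.02 m/s); the robot touches nothing.
It fails at once if something else on the bench (ring, beaker, jar, dish, tip box, bottle, roll) is shifted by more than 30 mm or tipped over (distance of any of plain_ring_center, beaker, jar, dish, tip_box, amber_bottle, paper_roll from where it was at the start of the episode above 0.03 m or angle between any of plain_ring_center, beaker, jar, dish, tip_box, amber_bottle, paper_roll's own z axis and vertical above 0.6 rad).
It also fails if it takes over 72 s, if anything falls off the work surface, if the arm or the gripper's body presses on something with over 40 N, if the wrist force passes 120 N, or if a joint passes its speed limit or range.

## Working session

There is one attempt and no reset: what is moved stays moved. The work goes in short steps, each a Python script; the robot and the scene stay as the last script left them, time stands still between calls to the robot, and variables do not carry over. Pictures are saved under pics/ and viewed, and the job is handed in when it is done.

```bash
ls; mkdir -p pics
python3 - <<'E'
from bench import bot, imaging
import cv2
for n in("side","top","wrist"):
    m=imaging.camera_model(n);print(n,m)
    cv2.imwrite(f"pics/{n}0.png",imaging.capture(n))
print(bot.get_state())
E
```

```text
pics
side {'K': array([[462.87231444,   0.        , 317.0290423 ],
       [  0.        , 462.87231444, 246.08315658],
       [  0.        ,   0.        ,   1.        ]]), 'k1': -0.09593157310205905, 'position': array([-15.52754965, 562.62754805, 955.78609334]), 'rotation': array([ 0.70921739,  0.01217819, -2.39877295])}
top {'K': array([[530.92571818,   0.        , 324.97623079],
       [  0.        , 530.92571818, 253.15358062],
       [  0.        ,   0.        ,   1.        ]]), 'k1': -0.06574637681259103, 'position': array([ 335.41000227,   15.52128822, 1535.65314498]), 'rotation': array([ 0.14381624, -0.0031746 , -1.54782805])}
wrist {'K': array([[374.71151096,   0.        , 323.89047979],
       [  0.        , 374.71151096, 238.74867095],
       [  0.        ,   0.        ,   1.        ]]), 'k1': -0.06450665268558828, 'position': array([ 302.98721167, -466.59642218,  372.99295973]), 'rotation': array([-0.33123639,  0.00191887, -1.14649582])}
{'t': 0.15, 'qpos': array([-1.28122062e+00,  3.26789430e-01, -1.93311405e-01,  1.05200096e+00,
       -2.05077151e-06,  1.43664113e+00]), 'joint_velocities': array([-0.00053788, -0.00117857,  0.00374267, -0.0005128 ,  0.00115068,
        0.00107793]), 'effort': array([ 1.63966408e-03, -4.43702745e+01,  2.62664455e+01,  1.04745221e-02,
       -3.29632257e-05,  7.67629075e-06]), 'tcp_pos': array([ 226.05166748, -500.93801399,  230.68935263]), 'orientation': array([-3.14029864e+00, -1.72578313e-04,  4.23730787e-01]), 'contact_force': array([-0.0773812 , -0.02791553,  0.85937801]), 'wrist_torque': array([ 0.02660519, -0.01945504,  0.02705745]), 'opening': 1.0003195581906248}
```

View pics/top0.png

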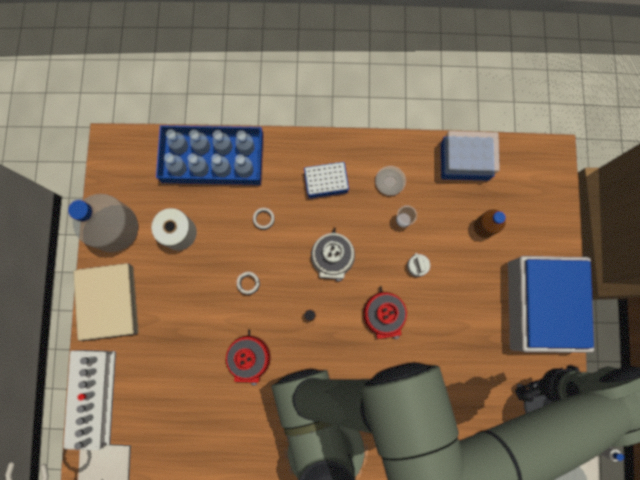

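View pics/side0.png

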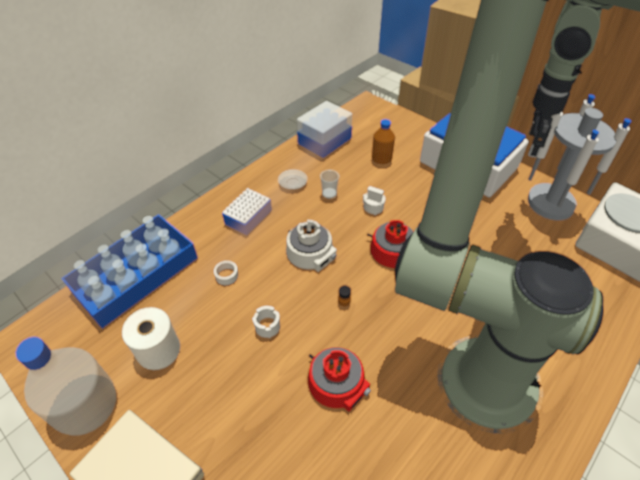

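View pics/wrist0.png

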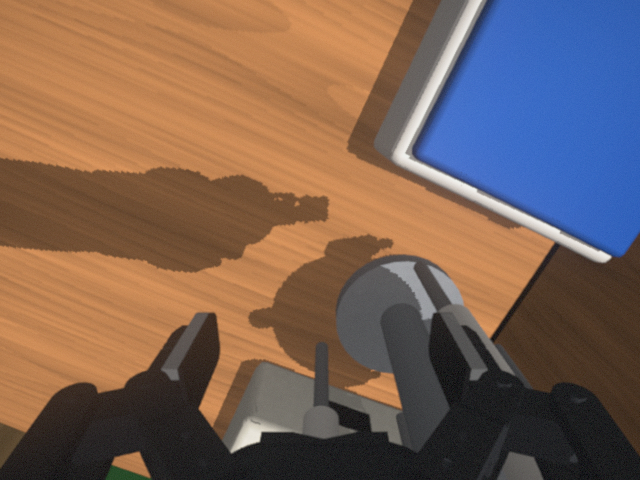

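```bash
cat > h.py <<'E'
import numpy as np, cv2
from scipy.spatial.transform import Rotation as Ro
from bench import bot, solve_ik, imaging
def ray(m,uv):
    uv=np.atleast_2d(np.array(uv,float))
    d=np.array([m['k1'],0,0,0,0])
    p=cv2.undistortPoints(uv[:,None],m['K'],d)[:,0]
    v=np.c_[p[:,0],-p[:,1],-np.ones(len(p))]
    return Ro.from_euler('xyz',m['rotation']).apply(v)
def plane(m,uv,z):
    d=ray(m,uv);c=np.array(m['position']);return c+d*((z-c[2])/d[:,2])[:,None]
def proj(m,P):
    P=np.atleast_2d(np.array(P,float))
    q=Ro.from_euler('xyz',m['rotation']).inv().apply(P-m['position'])
    q=q*[1,-1,-1]
    return cv2.projectPoints(q[:,None],np.zeros(3),np.zeros(3),m['K'],np.array([m['k1'],0,0,0,0]))[0][:,0]
def shot(n,f):
    m=imaging.camera_model(n);im=imaging.capture(n);cv2.imwrite(f'pics/{f}.png',im);np.savez(f'pics/{f}.npz',**m);return m,im
def load(f):
    return dict(np.load(f'pics/{f}.npz')),cv2.imread(f'pics/{f}.png')
E
python3 - <<'E'
from h import *
m=imaging.camera_model('top')
for n,p,z in(("rot",(333,252),92),("cover",(419,265),70),("collar",(248,283),46),("ring",(263,218),26),("beaker",(405,217),35),("jar",(309,315),50),("bottle",(491,223),100),("redA",(386,313),60),("redB",(247,358),60),("roll",(170,230),100)):
    print(n,plane(m,p,z).round())
w=imaging.camera_model('wrist');s=bot.get_state()
Rt=Ro.from_euler('xyz',s['orientation']);
print(Rt.inv().apply(w['position']-s['tcp_pos']),(Rt.inv()*Ro.from_euler('xyz',w['rotation'])).as_matrix().round(3))
E
```

```text
rot [[548.  -6.  92.]]
cover [[ 520. -247.   70.]]
collar [[461. 230.  46.]]
ring [[653. 198.  26.]]
beaker [[ 664. -213.   35.]]
jar [[376.  56.  50.]]
bottle [[ 639. -443.  100.]]
redA [[ 386. -157.   60.]]
redB [[254. 223.  60.]]
roll [[598. 445. 100.]]
[  84.26915015    0.19557323 -142.38675914] [[ 0.001  0.946  0.325]
 [ 1.    -0.001  0.   ]
 [ 0.     0.325 -0.946]]
```

Run:
```python
import cv2
a=cv2.imread('pics/top0.png')[190:340,220:450]
cv2.imwrite('pics/tc.png',cv2.resize(a,None,fx=3.4,fy=3.4,interpolation=cv2.INTER_CUBIC))
a=cv2.imread('pics/side0.png')[170:360,210:400]
cv2.imwrite('pics/sc.png',cv2.resize(a,None,fx=3.1,fy=3.1,interpolation=cv2.INTER_CUBIC))
```

```text
(no output)
```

View pics/tc.png

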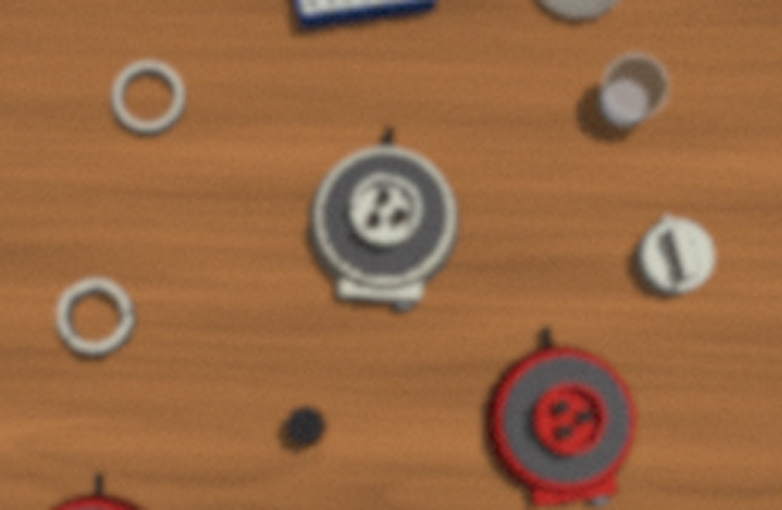

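View pics/sc.png

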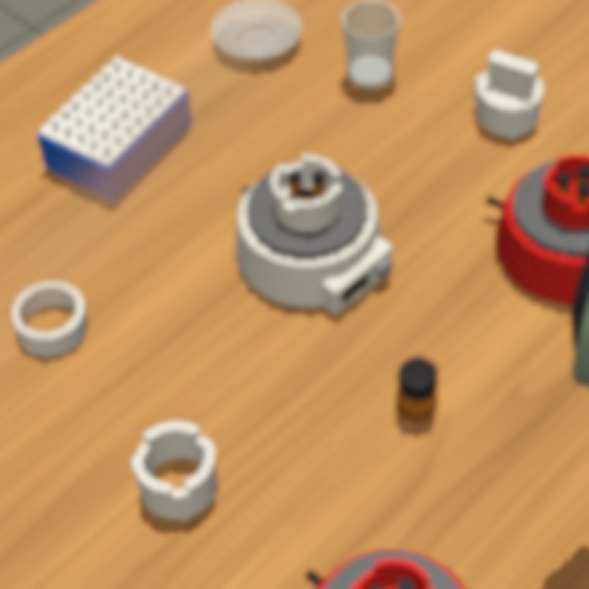

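Run:
```python
from h import *
D=[np.pi,0,0.42]
bot.move_ptp([520,-247,200],D); shot('wrist','w_cover')
bot.move_ptp([548,-6,215],D); shot('wrist','w_base')
bot.move_ptp([461,230,190],D); shot('wrist','w_collar')
print(bot.get_state()['t'])
```

```text
3.7
```

View pics/w_cover.png

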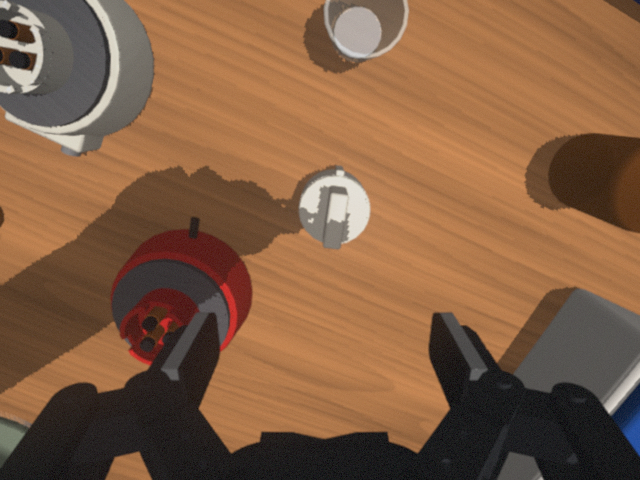

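View pics/w_base.png

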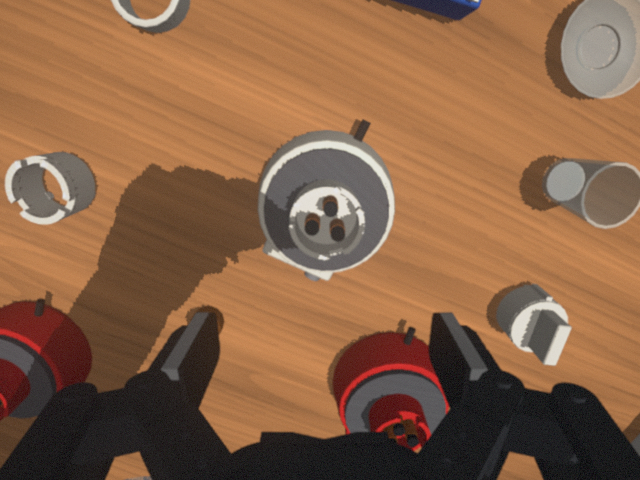

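View pics/w_collar.png

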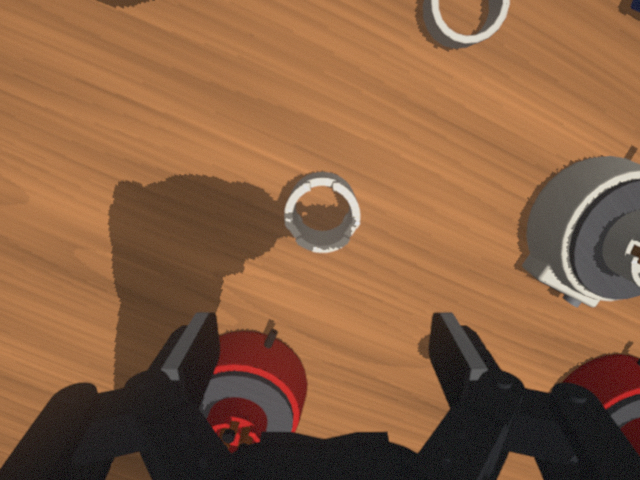

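Run:
```python
import cv2,numpy as np
o=[]
for n,(u,v) in(('w_base',(326,222)),('w_collar',(322,215)),('w_cover',(334,208))):
    a=cv2.imread(f'pics/{n}.png')[v-60:v+60,u-60:u+60]
    o.append(cv2.resize(a,(390,390),interpolation=cv2.INTER_CUBIC))
cv2.imwrite('pics/c1.png',np.hstack(o[:2]));cv2.imwrite('pics/c2.png',o[2])
```

```text
(no output)
```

View pics/c1.png

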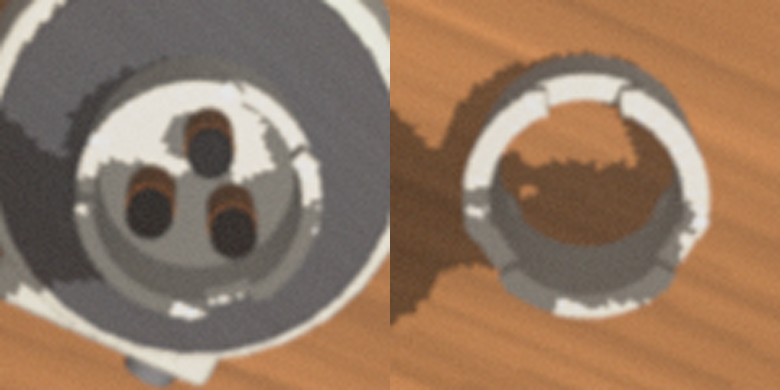

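View pics/c2.png

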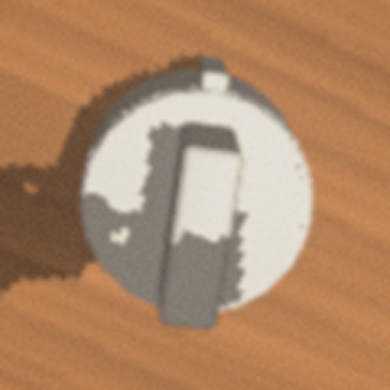

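Run:
```python
from h import *
D=[np.pi,0,0.42]; s=np.array([-.41,.91,0])*60+np.array([.91,.41,0])*-20
def go(x,y,z): bot.move_ptp(list(np.array([x,y,z])+s),D)
go(461,230,130); shot('wrist','v_collar')
go(548,-6,180); shot('wrist','v_base')
go(520,-247,160); shot('wrist','v_cover')
print(bot.get_state()['t'])
for n in('collar','base','cover'):
    print(proj(load('v_'+n)[0],{'collar':[461,230,46],'base':[548,-6,92],'cover':[520,-247,40]}[n]))
```

```text
14.6167
[[418.60775737 218.07672128]]
[[417.25544573 216.37883135]]
[[407.76367375 205.10154109]]
```

View pics/v_collar.png

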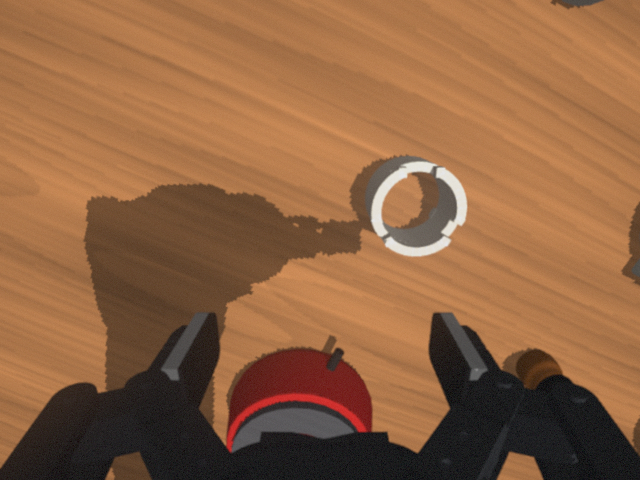

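View pics/v_base.png

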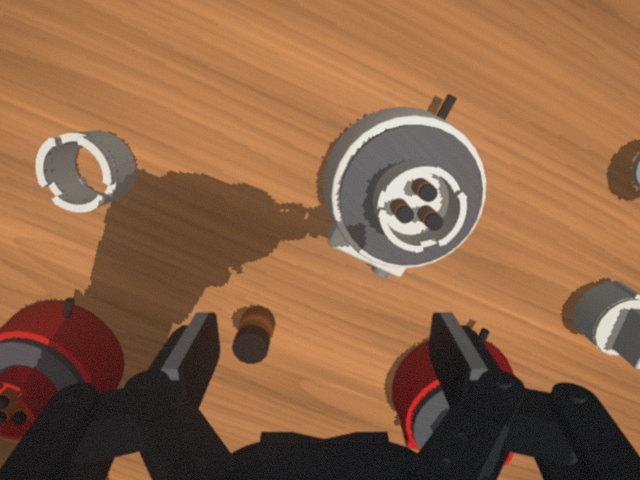

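View pics/v_cover.png

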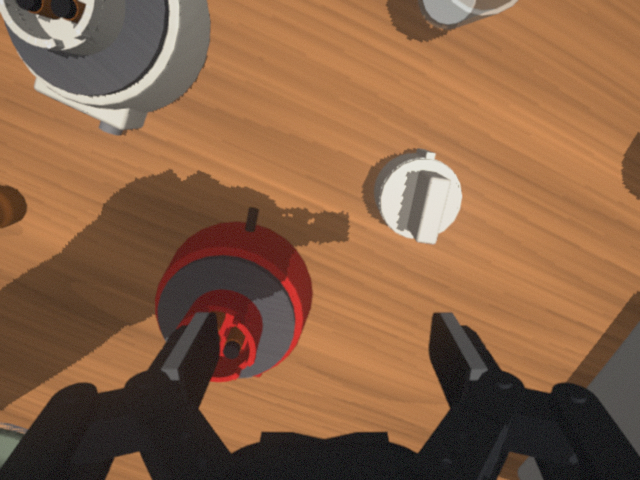

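```bash
cat > rect.py <<'E'
from h import *
def rect(f,c,z,half=42,px=0.2):
    m,im=load(f);n=int(2*half/px)
    j,i=np.meshgrid(np.arange(n),np.arange(n))
    # rows: world +x up ; cols: world +y left
    P=np.c_[(c[0]+half-i.ravel()*px),(c[1]+half-j.ravel()*px),np.full(n*n,z)]
    uv=proj(m,P).reshape(n,n,2).astype(np.float32)
    return cv2.remap(im,uv[...,0],uv[...,1],cv2.INTER_CUBIC)
if __name__=='__main__':
    print(bot.get_state()['t'])
    a=rect('v_collar',(461,230),46);b=rect('v_base',(548,-6),92);c=rect('v_cover',(520,-247),40)
    cv2.imwrite('pics/r1.png',np.hstack([cv2.resize(a,(400,400)),cv2.resize(b,(400,400))]))
    cv2.imwrite('pics/r2.png',c)
E
python3 rect.py
```

```text
14.6167
```

View pics/r1.png

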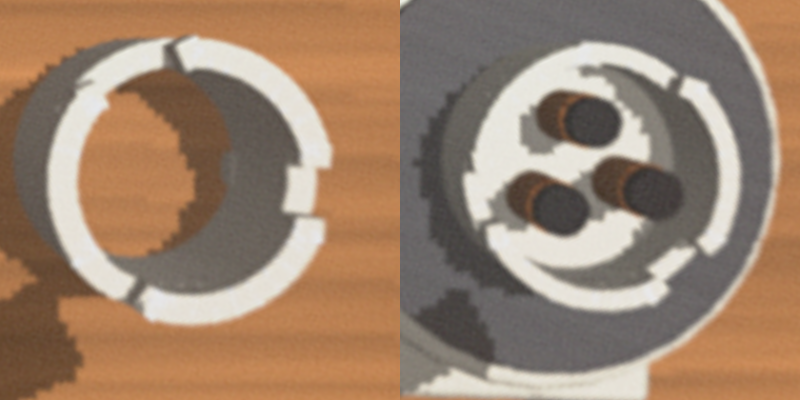

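View pics/r2.png

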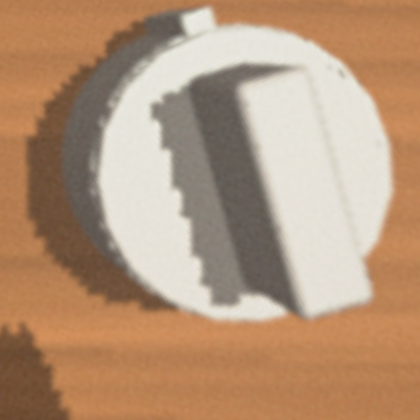

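```bash
cat > fit.py <<'E'
from rect import *
from scipy.optimize import least_squares
def fit(f,c,z,r0,r1):
    c=np.array(c,float)
    for it in range(3):
        im=rect(f,c,z);g=cv2.cvtColor(im,cv2.COLOR_BGR2HSV)
        W=((g[...,1]<45)&(g[...,2]>170)).astype(np.uint8)
        ang=np.deg2rad(np.arange(0,360,1));pts=[]
        for a in ang:
            r=np.arange(r1+5,r0-3,-.1)
            x=210-r*np.cos(a)/.2; y=210-r*np.sin(a)/.2
            v=W[np.clip(x.round().astype(int),0,419),np.clip(y.round().astype(int),0,419)]
            k=np.argmax(v)
            if v[k] and k>0: pts.append([r[k]*np.cos(a),r[k]*np.sin(a)])
        pts=np.array(pts)
        s=least_squares(lambda p:np.hypot(*(pts-p[:2]).T)-p[2],[0,0,r1],loss='cauchy',f_scale=.4)
        c+=s.x[:2]
    res=np.abs(s.fun)
    print(f,c.round(2),'r',s.x[2].round(2),'inl',(res<.5).mean().round(2))
    im=rect(f,c,z)
    a=np.deg2rad(np.linspace(200,-200,800));r=np.linspace(r1+5,r0-7,250)
    A,R=np.meshgrid(a,r)
    U=cv2.remap(im,(210-R*np.sin(A)/.2).astype(np.float32),(210-R*np.cos(A)/.2).astype(np.float32),cv2.INTER_LINEAR)
    for d in range(-180,200,30):
        x=int((200-d)*2);cv2.line(U,(x,0),(x,8),(0,0,255),1);cv2.putText(U,str(d),(x,20),0,.4,(0,0,255))
    yr=int((r1+5-s.x[2])/(r1-r0+12)*250);cv2.line(U,(0,yr),(6,yr),(0,255,0),1)
    return c,U
if __name__=='__main__':
    c1,u1=fit('v_collar',(461,230),46,24,30)
    c2,u2=fit('v_base',(548,-6),92,24,28)
    cv2.imwrite('pics/u.png',np.vstack([u1,u2]))
    c3,u3=fit('v_cover',(520,-247),40,20,30); cv2.imwrite('pics/u3.png',u3)
E
python3 fit.py
```

```text
v_collar [465.1  232.21] r 29.9 inl 0.78
v_base [552.91  -7.19] r 28.09 inl 0.76
v_cover [ 527.43 -253.64] r 29.24 inl 0.85
```

View pics/u.png

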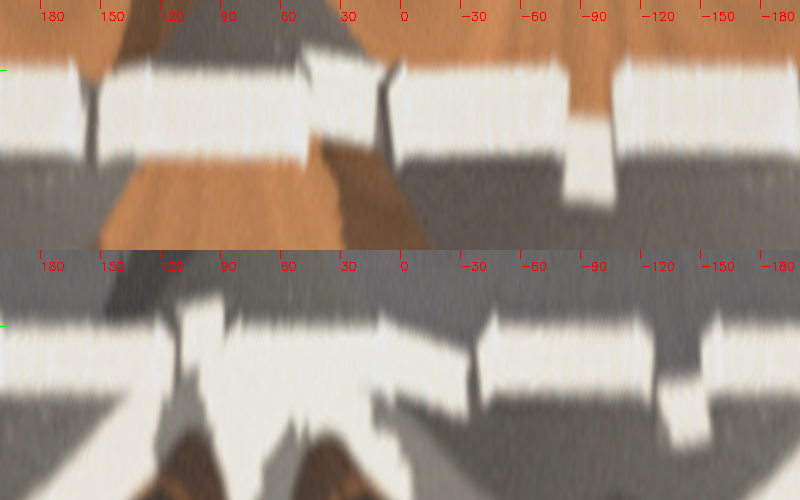

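View pics/u3.png

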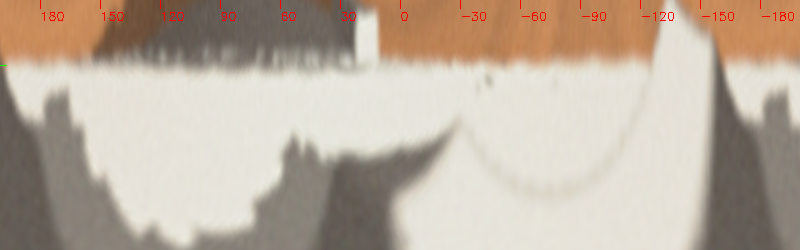

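```bash
python3 - <<'E'
from h import *
D=[np.pi,0,0.42+np.pi]; s=np.array([-.41,.91,0])*60+np.array([.91,.41,0])*20
def go(x,y,z): bot.move_ptp(list(np.array([x,y,z])+s),D);print(bot.get_state()['t'])
go(553,-7,180); shot('wrist','x_base')
go(465,232,130); shot('wrist','x_collar')
E
cat > fit2.py <<'E'
from fit import *
c1,u1=fit('x_collar',(461,230),46,24,30)
c2,u2=fit('x_base',(548,-6),92,24,28)
cv2.imwrite('pics/u4.png',np.vstack([u1,u2]))
E
python3 fit2.py
python3 - <<'E'
from h import *
# handle corners from r2 (c=520,-247, z=40, .2mm/px)
m,_=load('v_cover')
P=[[520+42-v*.2,-247+42-u*.2,40] for u,v in((240,87),(310,70),(372,297),(305,318))]
uv=proj(m,P);Q=plane(m,uv,72)[:,:2];print(uv.round(1),Q.round(1),Q.mean(0))
for a,b in((3,0),(2,1)):
    d=Q[b]-Q[a];print(np.degrees(np.arctan2(d[1],d[0])),np.hypot(*d))
E
```

```text
16.8583
17.925
x_collar [464.61 231.98] r 29.86 inl 0.69
x_base [552.74  -7.33] r 28.07 inl 0.72
[[431.6 177.6]
 [451.  181.4]
 [434.8 243.2]
 [416.5 241.1]] [[ 545.8 -242.4]
 [ 548.8 -254.6]
 [ 508.9 -265.5]
 [ 505.2 -253.8]] [ 527.16762237 -254.07599759]
15.715820451786785 42.142390872374065
15.276473820974486 41.32470301145457
```

View pics/u4.png

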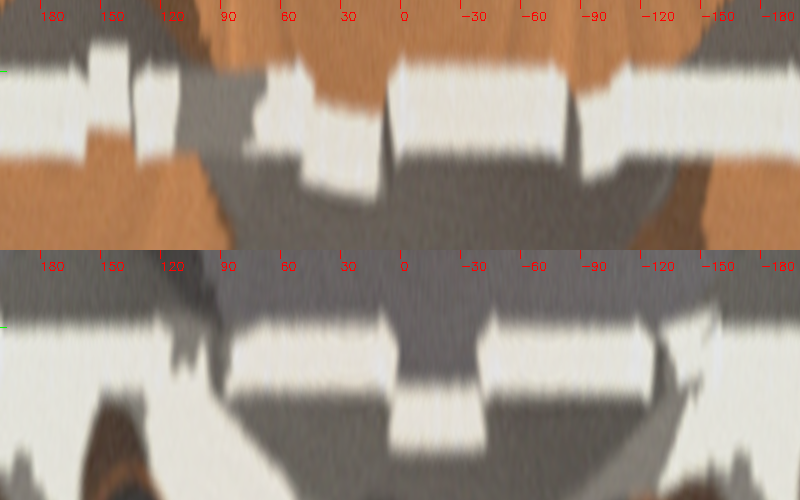

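Run:
```python
from h import *
r=np.deg2rad
D=[np.pi,0,r(85)]
x,y=464.85,232.1
bot.move_ptp([x,y,120],D)
bot.movel([x,y,8],max_speed=80,threshold=8); s=bot.get_state();print(s['tcp_pos'],s['contact_force'],s['t'])
bot.grip(0.0,40); s=bot.get_state();print(s['tcp_pos'],s['contact_force'],s['opening'],s['t'])
bot.movel([x,y,60],max_speed=80); s=bot.get_state();print(s['tcp_pos'],s['contact_force'],s['opening'],s['t'])
shot('wrist','g_collar');shot('side','gs')
```

```text
[465.25109048 232.26378603   8.45252973] [ 0.06369358 -0.32491726  0.22033393] 21.2333
[465.10564386 232.25886569   8.55316796] [-0.22609327 -0.82892226  5.70484942] 0.6987417439157947 21.5917
[464.52086032 231.97853342  59.68936729] [ 0.32807907  1.19124457 -2.39267056] 0.6987301886032625 22.3917
```

View pics/g_collar.png

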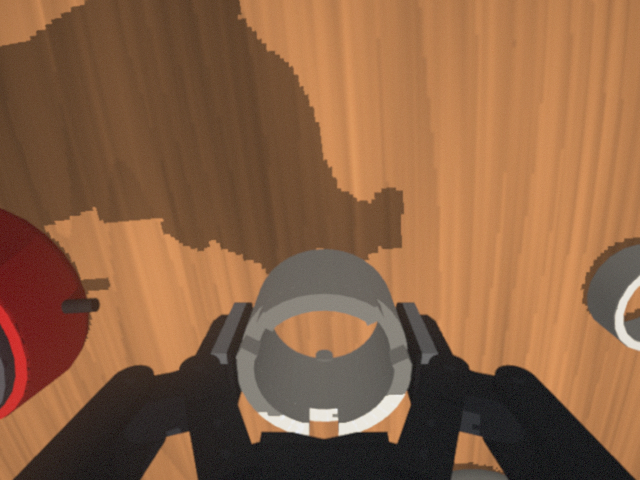

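Run:
```python
from h import *
D=[np.pi,0,np.deg2rad(41)]
x,y=552.8,-7.25
bot.movel([464.8,232.1,140],max_speed=150)
bot.move_ptp([x,y,130],D);
s=bot.get_state();e=np.array([x,y])-s['tcp_pos'][:2];print(s['tcp_pos'],s['orientation'],s['t'],e)
x2,y2=np.array([x,y])+e
bot.movel([x2,y2,105],max_speed=80); s=bot.get_state();print(s['tcp_pos'],s['contact_force'])
h=bot.movel([x2,y2,93],max_speed=20,threshold=6); s=bot.get_state();print(h,s['tcp_pos'],s['orientation'],s['contact_force'],s['wrist_torque'],s['t'])
shot('wrist','p_collar')
```

```text
[552.06283091  -6.25554415 129.41308579] [-3.13987277e+00  4.41460558e-04  7.17043162e-01] 24.175 [ 0.73716909 -0.99445585]
[553.11924237  -7.50264515 104.64094821] [-0.87597701 -0.96051155 -1.69365228]
True [553.56978969  -8.30358375  94.68706172] [ 3.14153249e+00 -1.93113707e-04  7.15432826e-01] [0.10354242 0.13440361 4.47663809] [ 0.12080128  0.30577316 -0.00415235] 25.175
```

View pics/p_collar.png

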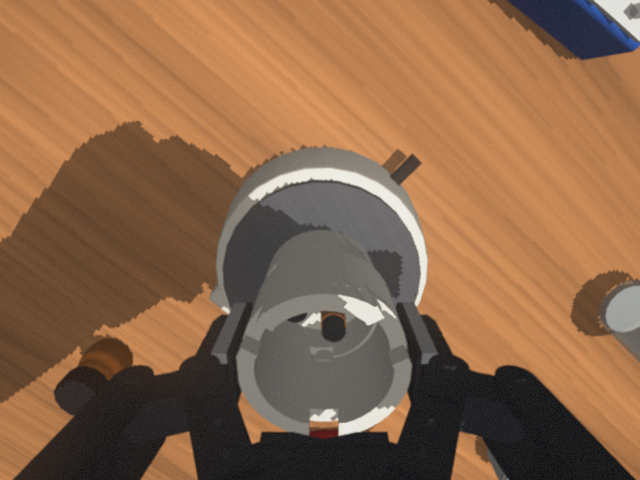

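```bash
python3 - <<'E'
from h import *
D=[np.pi,0,np.deg2rad(41)]
bot.grip(1.0); s=bot.get_state();print(s['tcp_pos'],s['contact_force'],s['t'])
bot.dwell(.3)
p=s['tcp_pos'];bot.movel([p[0],p[1],200],max_speed=120)
print(bot.get_state()['t'])
D=[np.pi,0,0.42]; s=np.array([-.41,.91,0])*60+np.array([.91,.41,0])*-20
bot.move_ptp(list(np.array([553,-7,215])+s),D); shot('wrist','s_collar');shot('side','s_side');print(bot.get_state()['t'])
E
cat > fit3.py <<'E'
from fit import *
c1,u1=fit('s_collar',(553,-7),132,24,30)
cv2.imwrite('pics/u5.png',u1)
a=cv2.imread('pics/s_side.png')[190:290,260:360];cv2.imwrite('pics/s_side_c.png',cv2.resize(a,None,fx=5,fy=5,interpolation=cv2.INTER_CUBIC))
E
python3 fit3.py
```

```text
[552.61168728  -8.08081065  93.64720393] [0.2976137  0.30960379 0.00169068] 25.6083
26.9417
27.4917
s_collar [553.76  -8.18] r 29.91 inl 0.74
```

View pics/u5.png

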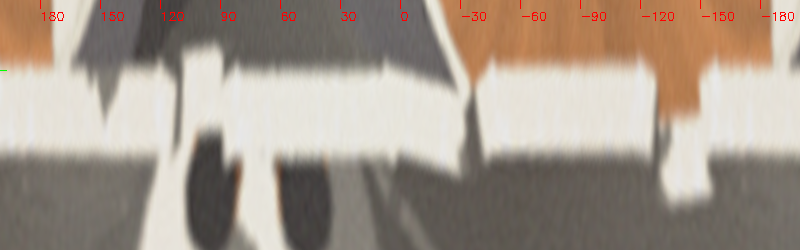

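View pics/s_side_c.png

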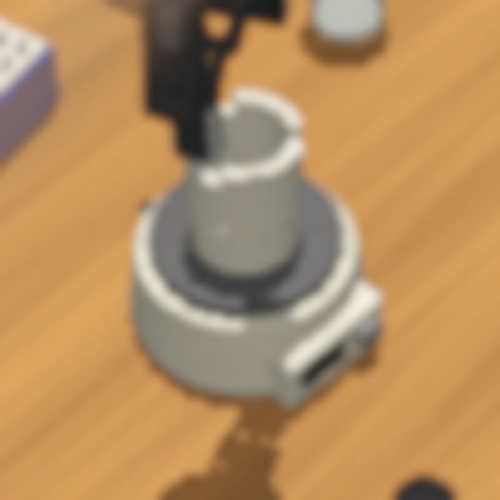

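View pics/s_collar.png

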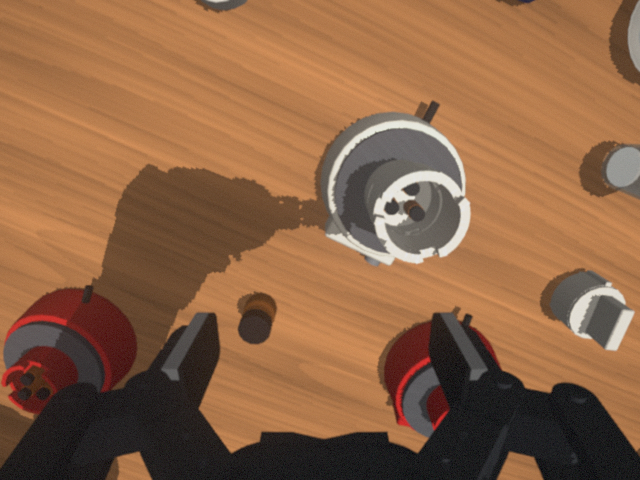

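Run:
```python
from h import *
D=[np.pi,0,np.deg2rad(195.5)]
x,y=527.3,-253.85
bot.move_ptp([x,y,150],D)
e=np.array([x,y])-bot.get_state()['tcp_pos'][:2];print(e)
h=bot.movel([x,y,46],max_speed=80,threshold=8); s=bot.get_state();print(h,s['tcp_pos'],s['contact_force'],s['t'])
bot.grip(0.0,40); s=bot.get_state();print(s['tcp_pos'],s['contact_force'],s['opening'],s['t'])
bot.movel([x,y,100],max_speed=80); s=bot.get_state();print(s['tcp_pos'],s['contact_force'],s['opening'],s['t'])
shot('wrist','g_cover')
```

```text
[-0.06162999 -0.14090348]
False [ 527.72306378 -254.10233615   46.55508498] [ 1.18770605 -0.73774657  0.3502544 ] 31.875
[ 527.35591808 -253.9314122    46.15956585] [-1.07148989 -0.26633296  1.58726447] 0.15600256624990932 32.525
[ 526.98436739 -253.6547175    99.67146891] [ 0.241468    0.83165765 -2.64289652] 0.15742417892577215 33.35
```

View pics/g_cover.png

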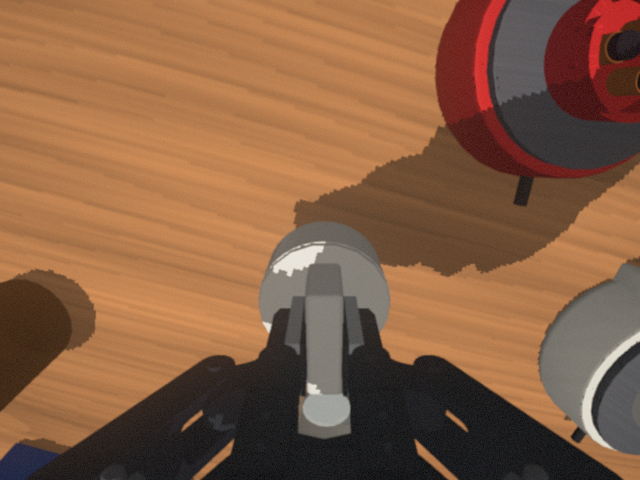

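Run:
```python
from h import *
D=[np.pi,0,np.deg2rad(161.1)]
x,y=553.76,-8.18
bot.movel([527.3,-253.85,215],max_speed=150)
bot.move_ptp([x,y,210],D);bot.dwell(.5)
s=bot.get_state();e=np.array([x,y])-s['tcp_pos'][:2];print(s['tcp_pos'],s['orientation'],s['t'],e)
x2,y2=np.array([x,y])+e
bot.movel([x2,y2,184],max_speed=80); s=bot.get_state();print(s['tcp_pos'],s['contact_force'])
h=bot.movel([x2,y2,171],max_speed=15,threshold=6); s=bot.get_state();print(h,s['tcp_pos'],s['orientation'],s['contact_force'],s['wrist_torque'],s['t'])
bot.dwell(.3);s=bot.get_state();print(s['tcp_pos'],s['contact_force'],s['wrist_torque'])
shot('wrist','p_cover');shot('side','p_side')
a=cv2.imread('pics/p_side.png')[160:290,250:380];cv2.imwrite('pics/p_side_c.png',cv2.resize(a,None,fx=4,fy=4,interpolation=cv2.INTER_CUBIC))
```

```text
[553.79230118  -8.51901734 210.0198724 ] [3.14157461e+00 6.14142289e-05 2.81119305e+00] 35.7917 [-0.03230118  0.33901734]
[553.47505926  -7.75998348 183.73317589] [-0.76416234  0.24071732 -1.75298899]
True [553.66014316  -7.85082573 172.19075393] [-3.14152767e+00 -1.09032939e-04  2.81170896e+00] [-0.15583316 -0.10265756  3.8468998 ] [ 0.02463738  0.10911515 -0.06430576] 37.0167
[553.61749927  -7.83703668 172.16141742] [ 0.0265551  -0.16887492  5.51216939] [0.05420859 0.1006204  0.02983549]
```

View pics/p_side_c.png

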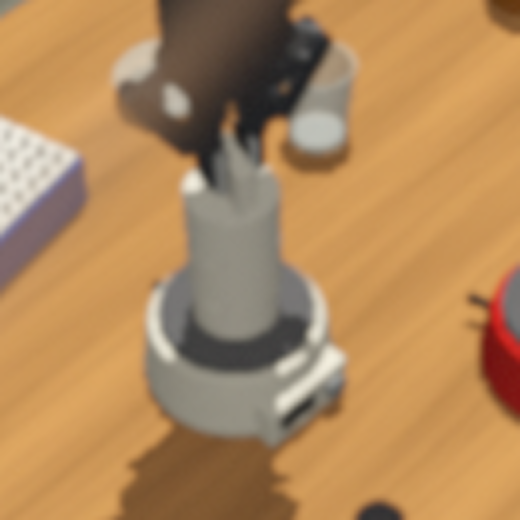

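Cover stopped at z 172.2, exactly the seated height (172.2 expected; 178 if resting on the rim). Releasing and checking.

Run:
```python
from h import *
bot.grip(0.6); s=bot.get_state();p=s['tcp_pos'];print(p,s['contact_force'],s['t'])
bot.movel([p[0],p[1],270],max_speed=100)
D=[np.pi,0,0.42]; s=np.array([-.41,.91,0])*60+np.array([.91,.41,0])*-20
bot.move_ptp(list(np.array([553,-7,270])+s),D); shot('wrist','f_w')
bot.move_ptp([300,-400,270],D); bot.dwell(.3); shot('side','f_side');shot('top','f_top');print(bot.get_state()['t'],bot.get_state()['contact_force'])
from fit import fit
c,u=fit('f_w',(553,-7),166,20,30)
a=cv2.imread('pics/f_side.png')[160:290,250:380];b=cv2.imread('pics/f_w.png')[130:330,310:510]
cv2.imwrite('pics/f_c.png',np.hstack([cv2.resize(a,(400,400),interpolation=cv2.INTER_CUBIC),cv2.resize(b,(400,400))]))
d=cv2.absdiff(cv2.imread('pics/f_top.png'),cv2.imread('pics/top0.png')).max(2)
for n,(X,Y) in dict(ring=(263,218),beaker=(405,217),jar=(309,315),dish=(391,181),box=(327,180),bottle=(491,223),roll=(170,230)).items(): print(n,(d[Y-20:Y+20,X-20:X+20]>40).sum())
```

```text
[552.61117289  -7.70566617 170.92949043] [-0.14294059 -0.46161293  0.11767323] 37.8667
43.35 [ 0.37766891 -0.24647989 -0.14467696]
f_w [553.76  -7.21] r 29.31 inl 0.82
ring 0
beaker 0
jar 0
dish 0
box 0
bottle 0
roll 0
```

View pics/f_c.png

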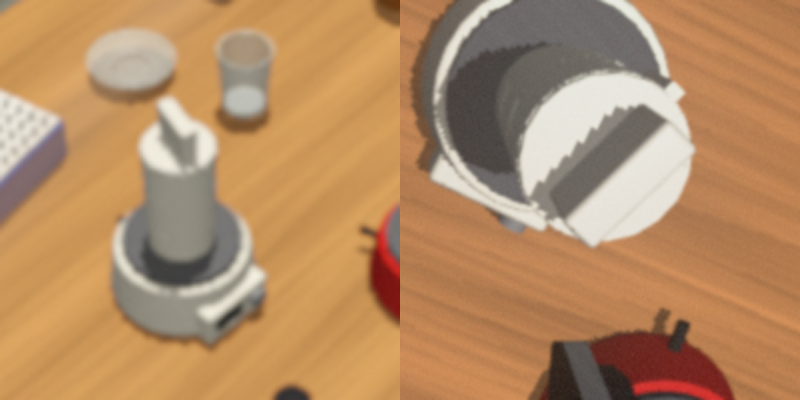

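```bash
python3 -c "
from h import *
bot.sign_off()"
```

```text
the job is handed in; nothing more can be done
```

The canister is closed on the rotator, and I handed the job in at about 43 s of the 72 s allowed. No verdict is reported.

I found the collar, base section and cover in the wrist-camera pictures. The base's wide notch stood at -19° in world axes. I gripped the collar across two flats, turned it to match and lowered it until the force rose. I let go, then set the cover on the collar the same way, holding it by its handle.

| Last check | Collar | Cover |
|---|---|---|
| Tool height at contact, measured (expected when home) | 94.7 mm (94.5 mm) | 172.2 mm (172.2 mm) |
| Centre offset, measured in the pictures | about 1.3 mm from the base axis | about 1 mm from the collar axis |

- **Seated, not on the rim:** resting on the rim would have stopped the tool about 6 mm higher. The outline radius measured in the pictures after release also fits the seated height for both parts.
- **Level:** in the last side picture the cover looks straight and closed on the collar. I did not measure the tilt.
- **Bystanders:** the top view showed no change around the ring, beaker, jar, dish, tip box, bottle or roll.
- **Disagreement:** my first rough positions from the top camera were 4 to 10 mm off the wrist-camera values. I used the wrist ones, which agreed within 0.6 mm between two opposite views of the base and collar.

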